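# Lock the plate-stop post into the strut rail

## Robot

A 6-joint arm with a two-finger parallel gripper is mounted at the origin on the work surface. World frame = base frame: x ahead of the robot, y to its left, z up, the work surface at z = 0. Lengths are in m, angles in rad, forces in N, time in s.
With the tool pointing down it reaches from about 0.225 to 0.875 m from the base axis. Payload 3.4 kg.
Tool frame: the origin (TCP) lies midway between the tips of the shut fingers; the grasp point (between the pads) lies 19 mm behind it (manip.grasp_offset is the distance from the TCP to the grasp point, in m); x points along the fingers, y is the direction in which the jaws open and shut, and the axes are right-handed (so a half turn about x gives the same grasp; the last joint's range is limited). The gripper opens to 85 mm and grips with 20 to 120 N. Pads are 22 mm wide; open, the fingers measure 114 mm over their backs; the gripper's body (76 mm by 85 mm) begins 54 mm behind the grasp point. The pads swing forward as they close: fully open they stand 13 mm farther back than shut.
Start: joints at [0.979, 0.276, 1.505, -0, 1.361, -0.121], TCP at [0.261, 0.512, 0.231] pointing down, gripper open.
Joint ranges: [-2.89, 2.89], [-0.75, 2.08], [0.22, 2.7], [-1.18, 4.32], [0.11, 2.71], [-2.7, 2.7]. Speed limits (rad/s): [2.57, 2.57, 3.14, 3.14, 3.14, 3.14].

## Interface

Orientations are given as a unit quaternion [w, x, y, z].
In Python, from rig import manip gives the robot as it stands.
- The arm moves only by the shell command python3 -m creep 'ROWS' [OPENING] [FORCE]. ROWS is a JSON object of lists of equal length, an entry for each row: "delta_pos": the shift along the tool's x, y, z in cm, a list of three; "dr": the turn, a rotation vector about the tool's x, y, z in rad, a list of three. In form: {"delta_pos": [[dx, dy, dz], ...], "dr": [[rx, ry, rz], ...]}. A call has 1 to 10 rows; each row is the pose to reach, as a shift and turn from the pose commanded when the call began, along the tool's axes at that moment; what a row does not reach only later rows make up. A row lasts 1/10 s, in which the tool goes at most 50 mm and 8.59 degrees, less where a joint would pass 70% of its speed; a pose out of reach is approached as far as the arm can. A call with a gripper value outside its range is refused whole. OPENING is the opening, from -1 (shut) to 1 (fully open), set as the call begins (- or left out, the last holds). The fingers move at their own pace and stop on an object; FORCE is the grip in N (left out, the last holds). Time passes only in rows, so rows that repeat a pose let the fingers close. It gives the time, the measured TCP pose, the force and the opening at its end, in the units of the state.
- manip.get_state(): the state, without advancing time (a new reading comes with each control period).
- manip.get_image(name): name is "scene" or "top" or "wrist"; returns a dict with "pixels" (400x640x3 uint8, blue, green, red), "depth" (400x640 float32, m along the optical axis (not along the pixel's ray), 0 where there is no reading), "intrinsics" (3x3 intrinsics, pixels), "rvec" (rotation vector, rad) and "tvec" (3), from world to camera coordinates, as OpenCV has them. Camera axes: x right, y down, z forward; pixel columns grow to the right and rows downward; lengths in m; the calibration is good to about 2 mm. A picture is of the moment at which its call begins.
- manip.sign_off(): hands the job in, once; it reports no verdict.
The state is a dict: "clock": time; "qpos": joint angles; "qd": joint speeds; "effort": joint torques, N m; "position": TCP position; "ee_rot": TCP orientation; "contact_force": force on the tool from outside, world axes, zero at the start; "moment": the same for the moment, N m; "width": finger opening in m.
Only numpy, scipy, OpenCV 4.12 (cv2) and the standard library are available. Lean on these libraries where they do the work, as an engineer would, in place of code of your own. Each camera call takes 0.05 s, during which the arm holds its last target. There are 200 camera calls.

## Task

Take the blue-headed plate-stop post out of the wooden block and put its steel foot lengthwise down through the slot of the steel channel rail, level with the yellow marks. Push it down against the spring strip inside until the foot is clear below the channel's lips, give it a quarter turn either way so the foot lies across the channel, and let the spring lift it so that its grooves catch the lips; leave it standing locked there, let go. Be gentle: never load the rail with more than 25 N, and do not push the dishes and other things about.

Things in the scene. Friction and masses are not known exactly. Their poses are not given: they have to be found in the camera images.
- post_grip (a point): Centre of the blue head of the loose plate-stop post (about 160 g, 70 mm tall, upright, foot standing loosely in the block's pocket). Head: 24 mm along its x, 44 mm along its y, 40 mm tall; grip it across the 24 mm. This point is on the post's axis, 50 mm above the foot's underside. z is up along the post. Below the head a steel stem 19 mm in diameter.
- post_foot (a point): Centre of the underside of the post's steel foot (axes as post_grip). The foot is a bar 35.6 mm long (y), 13 mm wide (x), 5 mm thick, with the 19 mm stem rising through its middle (bottom edge chamfered). At each end of the bar a ridge 3 mm thick stands 4 mm higher (to 9 mm above the underside), leaving a groove about 5 mm wide between ridge and stem.
- block: Fixed wooden block 85 x 85 x 18 mm, origin at the centre of its underside. A pocket 25 x 43 mm and 10 mm deep in its top holds the post's foot loosely: lift the post straight up about 15 mm or more to free it.
- mount: Green base plate 75 mm (x) by 250 mm (y), 6 mm thick, fixed on the plank, carrying a steel channel rail 220 mm long, 45 mm wide, 41 mm tall that runs along this frame's y, centred on its x = 0. Origin at the centre of the plate's underside, z up.
- slot (a point): Nominal middle of the slot's mouth at the rail's top, 57 mm above the base plate's underside (its axes). The rail lies on odd packing: its true top is steady but anywhere from 8 mm lower to 8 mm higher than this point, so feel for it. Slot 22 mm wide, full length; its edges are turned down as lips 2.5 mm thick, to 8 mm below the top; the channel inside is 40 mm wide.
- spring (a point): Nominal top of the black spring strip in the channel, 11 mm below the rail's top (and as uncertain). It gives from about 3 N, then 1.2 N per mm, and stops dead after 8.5 mm (13 N). The foot can turn only with its underside 17 mm or more below the rail's true top (strip pressed 6 mm, 10 N); dead stop at 19.5 mm. Locked crosswise, its underside is 13 mm below the top.
- mark (a point): Point midway between the two yellow marks on the base plate, at the top face of the plate (6 mm above the plank), on the rail's centre line: the place along the rail where the post belongs. Its axes are parallel to the base plate's; it lies anywhere within 50 mm of the rail's middle.
- pitcher: Orange plastic pitcher, upright, empty, 116 mm across, 170 mm tall, origin under its centre; bystander.
- bowl: White ceramic soup bowl, 150 mm across, 55 mm tall, origin under its centre; bystander.
- spoon: Stainless serving spoon 240 mm long lying flat; bystander.
- mug: Blue mug 76 mm across, 85 mm tall, origin under its centre; bystander.
- soap: Yellow soap bottle 60 mm across, 170 mm tall, origin under its centre; bystander.
- brush: Dish brush lying flat; bystander.
- drainer: Squat plastic cabinet drainer 400 mm wide, 270 mm deep, 230 mm tall with a sliding front door and a tin plate inside, origin under its centre; fixed bystander.

How it is judged:
By the outcome, as a careful person would: the job done as asked, in the order asked, and still so for the second after the job is handed in, with the robot touching nothing.
It also fails if it takes over 48 s, if anything falls off the work surface, if the arm or the gripper's body presses on something with over 40 N, if the wrist force passes 120 N, or if a joint passes its speed limit or range.

## Working session

There is one attempt and no reset: what is moved stays moved. The work goes in short steps, Python scripts to look and compute and a shell command to move; the robot and the scene stay as the last step left them, time stands still between calls to the robot, and variables do not carry over. Pictures are saved under pics/ and viewed, about 8 in all and at most 12, crops included, and the job is handed in when it is done.

```bash
ls; mkdir -p pics; python3 - <<'E'
from rig import manip
import cv2,pickle,numpy as np
for n in ["scene","top","wrist"]:
    d=manip.get_image(n); pickle.dump(d,open(f"pics/{n}0.pkl","wb")); cv2.imwrite(f"pics/{n}0.png",d["pixels"])
    R=cv2.Rodrigues(np.array(d["rvec"],float))[0]; print(n,-R.T@np.array(d["tvec"]).ravel(), R[2],np.array(d["intrinsics"])[0])
print(manip.get_state(),manip.grasp_offset)
E
```

```text
pics
scene [ 0.90221866 -0.64414307  1.03453452] [-0.32215504  0.48147504 -0.81510608] [404.69682161   0.         323.37021275]
top [ 0.45565289 -0.05314178  1.61545271] [ 0.05885307 -0.00890924 -0.9982269 ] [488.16846631   0.         320.68255679]
wrist [0.19090259 0.54680783 0.37313095] [ 0.27375067 -0.14258361 -0.95117321] [326.28968655   0.         321.65520282]
{'clock': 0.15, 'qpos': array([ 9.78952449e-01,  2.76422552e-01,  1.50584468e+00, -1.04412318e-05,
        1.36070791e+00, -1.20984657e-01]), 'qd': array([ 0.00072608, -0.00182481, -0.00252669,  0.00019073,  0.00068318,
        0.00066411]), 'effort': array([ 2.51750680e-03, -4.17145872e+01, -2.46031702e+01, -1.33242725e-04,
        7.60897296e-03,  1.50434954e-05]), 'position': array([0.26062466, 0.51209206, 0.23065299]), 'ee_rot': array([ 0.68743354,  0.16448015,  0.68776787, -0.1653988 ]), 'contact_force': array([ 0.0737496 , -0.51301472,  0.18980563]), 'moment': array([-0.00892974,  0.01252003, -0.00696249]), 'width': 0.08583023617862034} 0.0187
```

View pics/top0.png

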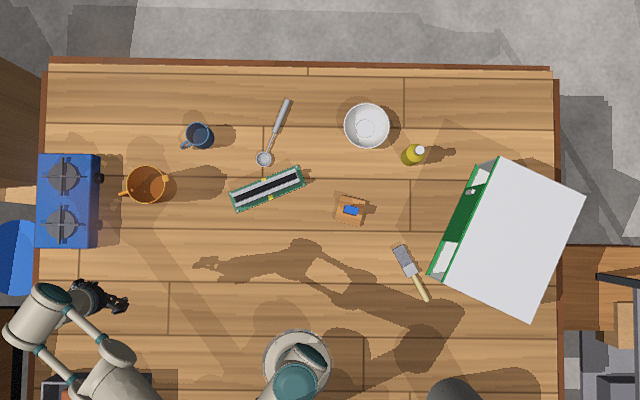

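View pics/scene0.png

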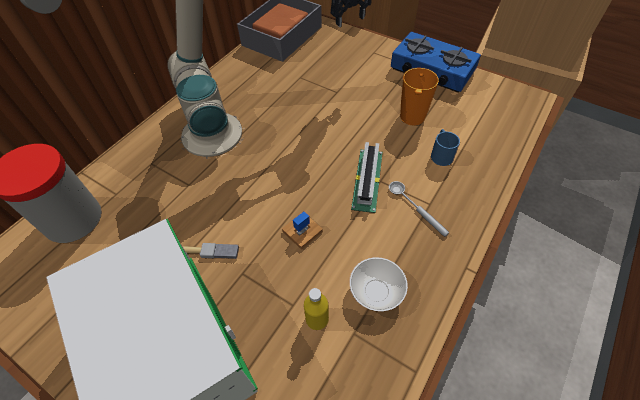

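The top view shows the rail at about (268,189) px with yellow marks at about (264,180) and (270,198). The blue head is at (350,210), on the block. In the scene view the head is at (301,222) and the rail at (368,178).

```bash
cat > h.py <<'E'
import cv2,pickle,numpy as np
def load(f): return pickle.load(open(f,"rb"))
def cam(d):
    R=cv2.Rodrigues(np.array(d["rvec"],float))[0]; t=np.array(d["tvec"],float).ravel(); return np.array(d["intrinsics"],float),R,t
def plane(d,uv,z):
    K,R,t=cam(d); r=R.T@np.linalg.inv(K)@np.array([uv[0],uv[1],1.]); c=-R.T@t; return c+r*(z-c[2])/r[2]
def tri(d1,u1,d2,u2):
    P=[]
    for d in (d1,d2):
        K,R,t=cam(d);P.append(K@np.c_[R,t])
    X=cv2.triangulatePoints(P[0],P[1],np.float64(u1).reshape(2,1),np.float64(u2).reshape(2,1)).ravel();return X[:3]/X[3]
def proj(d,X):
    K,R,t=cam(d);p=K@(R@np.array(X,float)+t);return p[:2]/p[2]
def blobs(d,lo,hi,box,minA=4):
    x0,y0,x1,y1=box; h=cv2.cvtColor(d["pixels"],cv2.COLOR_BGR2HSV); m=cv2.inRange(h,lo,hi); k=np.zeros_like(m);k[y0:y1,x0:x1]=m[y0:y1,x0:x1]
    n,l,s,c=cv2.connectedComponentsWithStats(k)
    return [(np.round(c[i],2),s[i][4],cv2.minAreaRect(np.argwhere(l==i)[:,::-1].astype(np.float32))) for i in range(1,n) if s[i][4]>=minA]
def world(d,box):
    x0,y0,x1,y1=box;K,R,t=cam(d);v,u=np.mgrid[y0:y1,x0:x1];z=d["depth"][y0:y1,x0:x1]
    p=np.stack([u,v,np.ones_like(u)],-1)@np.linalg.inv(K).T*z[...,None];return (p-t)@R
E
python3 - <<'E'
from h import *
T=load("pics/top0.pkl");S=load("pics/scene0.pkl")
bt=(220,155,385,235);bs=(270,135,395,250)
for nm,lo,hi in [("blue",(100,120,60),(130,255,255)),("yellow",(22,150,120),(34,255,255)),("green",(60,60,30),(95,255,255))]:
    for n,d,b in(("T",T,bt),("S",S,bs)):
        for c,a,r in blobs(d,lo,hi,b): print(nm,n,c,a,np.round(r[0],1),np.round(r[1],1),round(r[2],1))
W=world(T,bt); print("depth head",W[210-155,350-220],"rail top",W[189-155-8,268-220-0], W[215-155,345-220])
im=np.hstack([cv2.resize(T["pixels"][160:232,222:382],(800,360),interpolation=cv2.INTER_CUBIC)]);
im2=cv2.resize(S["pixels"][135:250,270:400],(270,239),interpolation=cv2.INTER_CUBIC)
o=np.zeros((600,800,3),np.uint8);o[:360]=im;o[360:599,:270]=im2
w=load("pics/wrist0.pkl")["pixels"];o[360:600,300:684]=cv2.resize(w,(384,240));cv2.imwrite("pics/c1.png",o)
E
```

```text
blue T [350.66 209.61] 104 [350.7 209.7] [13.8  7.3] 14.0
blue S [300.9  221.24] 206 [301.2 221. ] [12.8 18.1] 51.3
yellow T [262.7 178.6] 10 [262.7 178.5] [1.7 4.4] 56.3
yellow T [270.15 196.75] 20 [270. 197.] [4. 4.] 90.0
yellow S [357.23 176.69] 13 [357.5 176.5] [3. 3.] 90.0
yellow S [376.75 179.5 ] 16 [377.  179.5] [3. 4.] 90.0
green T [288.83 182.42] 267 [285.6 181. ] [21.9 34.5] 68.2
green T [245.75 186.02] 51 [245.5 186.1] [ 1.6 31.4] 67.8
green T [248.74 203.14] 192 [247.8 203.4] [38.1 15.8] 1.5
green S [359.72 162.49] 74 [359.8 162.5] [ 3.3 23.7] 9.0
green S [378.3  164.92] 96 [378.4 164.6] [ 4.  24.8] 7.1
green S [364.76 199.44] 336 [364.7 195.7] [24.1 30.3] 7.1
depth head [ 0.50089192 -0.15960895  0.08119565] rail top [0.59093385 0.10199487 0.05820328] [ 0.48628347 -0.14807229  0.01295102]
```

View pics/c1.png

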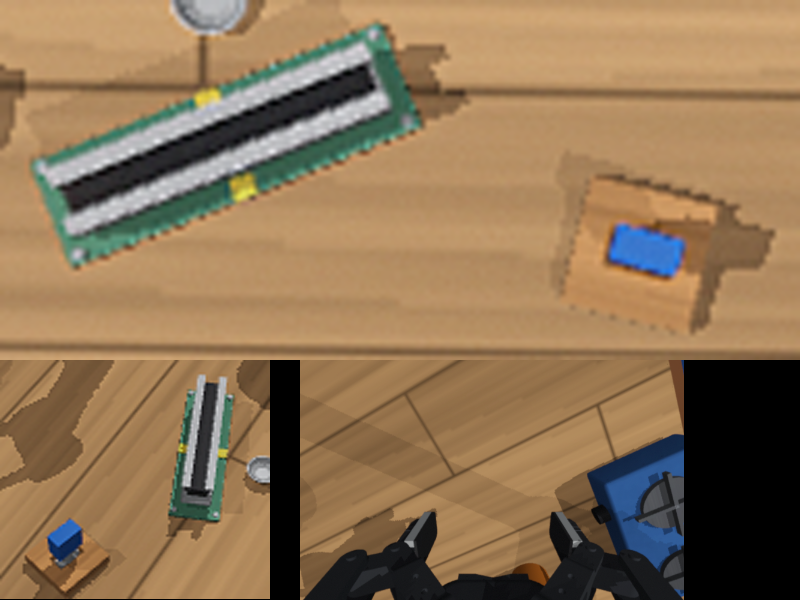

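The crop shows the rail, the yellow marks at its two edges, and the post upright in its block. Next I'll triangulate these points and plan the approach.

```bash
cat >> h.py <<'E'
from scipy.spatial.transform import Rotation as Ro
def pose():
    from rig import manip
    s=manip.get_state();q=s["ee_rot"];return np.array(s["position"]),Ro.from_quat([q[1],q[2],q[3],q[0]]),s
def plan(target,ydir):
    """tool-frame shift (cm) and rotvec to point straight down at target with tool y along +-ydir (rad yaw)"""
    p,R,s=pose()
    for a in (ydir,ydir+np.pi):
        y=np.array([np.cos(a),np.sin(a),0]);x=np.array([0,0,-1.]);M=np.c_[x,y,np.cross(x,y)]
        print("yaw",round(a,3),"delta_cm",np.round(R.inv().apply(np.array(target)-p)*100,2),"dr",np.round((R.inv()*Ro.from_matrix(M)).as_rotvec(),3))
    print("pos",np.round(p,4),"yyaw",np.round(np.arctan2(*R.as_matrix()[:2,1][::-1]),3),"q",np.round(s["qpos"],2),"F",np.round(s["contact_force"],1),"M",np.round(s["moment"],2),"w",round(s["width"],4),"t",s["clock"])
E
python3 - <<'E'
from h import *
T=load("pics/top0.pkl");S=load("pics/scene0.pkl")
print("blue tri",tri(T,(350.66,209.61),S,(300.9,221.24)),plane(T,(350.7,209.6),.078))
ya=[tri(T,(262.7,178.6),S,(376.75,179.5)),tri(T,(270.15,196.75),S,(357.23,176.69))];print("yel",ya)
print([plane(T,u,.006) for u in((262.7,178.6),(270.15,196.75))],[plane(S,u,.006) for u in((376.75,179.5),(357.23,176.69))])
# plate outline from top view: green+grey hull corners by eye from the crop (5x)
c=[plane(T,(222+x/5,160+y/5),.006) for x,y in((35,162),(378,27),(420,128),(75,268))];print(np.round(c,4),[np.linalg.norm(c[i]-c[i-1]) for i in range(4)],np.mean(c,0))
d=(c[0]+c[3]-c[1]-c[2]);print("rail yaw",np.arctan2(d[1],d[0]))
r=cv2.minAreaRect(np.argwhere(cv2.inRange(cv2.cvtColor(T["pixels"][195:225,330:370],cv2.COLOR_BGR2HSV),(100,120,60),(130,255,255))>0)[:,::-1].astype(np.float32))
b=cv2.boxPoints(r)+[330,195];b=[plane(T,u,.078) for u in b];e=[b[1]-b[0],b[2]-b[1]];print([(np.linalg.norm(v),np.arctan2(v[1],v[0])) for v in e])
plan([.499,-.160,.20],0.0)
E
```

```text
blue tri [ 0.50245587 -0.16383377  0.05576573] [ 0.50227494 -0.16202656  0.078     ]
yel [array([0.60150014, 0.12391104, 0.0042594 ]), array([0.5422412 , 0.09829902, 0.00687506])]
[array([0.60319388, 0.12484646, 0.006     ]), array([0.5434355 , 0.09912626, 0.006     ])] [array([0.59949802, 0.12072438, 0.006     ]), array([0.54034692, 0.09773375, 0.006     ])]
[[ 0.556   0.235   0.006 ]
 [ 0.6486  0.0102  0.006 ]
 [ 0.5819 -0.0186  0.006 ]
 [ 0.4865  0.207   0.006 ]] [np.float64(0.07492736867487375), np.float64(0.24308365606438634), np.float64(0.07268462958419217), np.float64(0.2449554208790903)] [0.56826351 0.10841148 0.006     ]
rail yaw 1.9662629216010765
[(np.float64(0.022953400485065178), np.float64(-0.23512531983073418)), (np.float64(0.04357257178972344), np.float64(-1.8030566671889157))]
yaw 0.0 delta_cm [  3.12 -49.08  51.73] dr [1.1e+00 1.0e-03 1.0e-03]
yaw 3.142 delta_cm [  3.12 -49.08  51.73] dr [-2.042e+00 -2.000e-03  1.000e-03]
pos [0.2606 0.5121 0.2307] yyaw 1.1 q [ 0.98  0.28  1.51 -0.    1.36 -0.12] F [ 0.1 -0.5  0.2] M [-0.01  0.01 -0.01] w 0.0858 t 0.15
```

Triangulation agrees with the expected sizes: head centre (0.502,-0.162), marks midway (0.572,0.111) at z of about 6 mm, rail yaw 1.966. I'll move above the post now.

```bash
python3 -m creep '{"delta_pos":[[0.1,-2,2],[0.3,-5,5.3],[0.5,-8.3,8.8],[0.7,-11.7,12.4],[1,-15,15.9],[1.2,-18.4,19.4],[1.4,-21.7,23],[1.6,-25,26.5],[1.8,-28.3,30],[2,-31.7,33.5]],"dr":[[0.05,0,0],[0.14,0,0],[0.27,0,0],[0.4,0,0],[0.53,0,0],[0.67,0,0],[0.8,0,0],[0.94,0,0],[1.07,0,0],[1.2,0,0]]}'
python3 - <<'E'
from h import *
plan([.501,-.162,.20],-.235)
E
```

```text
clock: 1.15
position: [0.4158, 0.0762, 0.2113]
ee_rot: [0.473, 0.526, 0.473, -0.525]
contact_force: [0.6, -0.6, 0.4]
width: 0.0854
yaw -0.235 delta_cm [ 1.12 10.98 22.79] dr [ 0.13 -0.   -0.  ]
yaw 2.907 delta_cm [ 1.12 10.98 22.79] dr [-3.012e+00  1.000e-03 -1.000e-03]
pos [0.4158 0.0762 0.2113] yyaw -0.105 q [0.02 0.06 1.83 0.   1.25 0.12] F [ 0.6 -0.6  0.4] M [-0.02  0.02  0.03] w 0.0854 t 1.15
```

```bash
python3 -m creep '{"delta_pos":[[0.2,2,4],[0.4,4,8.2],[0.6,6,12.4],[0.8,8,16.6],[1,9.8,20.2],[1.1,10.6,22],[1.1,11,22.8],[1.1,11,22.8],[1.1,11,22.8]],"dr":[[0.03,0,0],[0.06,0,0],[0.09,0,0],[0.12,0,0],[0.13,0,0],[0.13,0,0],[0.13,0,0],[0.13,0,0],[0.13,0,0]]}'
python3 - <<'E'
from h import *
from rig import manip
d=manip.get_image("wrist");pickle.dump(d,open("pics/w1.pkl","wb"));cv2.imwrite("pics/w1.png",d["pixels"])
plan([.501,-.162,.20],-.235)
for c,a,r in blobs(d,(100,120,60),(130,255,255),(0,0,640,400),200):
    b=[plane(d,u,.078) for u in cv2.boxPoints(r)];e=[b[1]-b[0],b[2]-b[1]];print(c,a,plane(d,r[0],.078),[(np.linalg.norm(v),np.arctan2(v[1],v[0])) for v in e])
    m=max(0,int(c[0])),int(c[1]);W=world(d,(m[0],m[1],m[0]+1,m[1]+1));print("depth",W)
E
```

```text
clock: 2.05
position: [0.5016, -0.1582, 0.2003]
ee_rot: [0.439, 0.554, 0.44, -0.554]
contact_force: [-0.3, -0.2, 0.5]
width: 0.0855
yaw -0.235 delta_cm [0.04 0.03 0.4 ] dr [ 0.006 -0.001  0.001]
yaw 2.907 delta_cm [0.04 0.03 0.4 ] dr [-3.135e+00 -1.000e-03 -2.000e-03]
pos [ 0.5016 -0.1581  0.2004] yyaw -0.229 q [-0.44  0.22  1.66  0.    1.26 -0.21] F [-0.4  0.5 -0.8] M [-0.02 -0.05  0.02] w 0.0856 t 2.1
[324.81 186.1 ] 1511 [ 0.50468845 -0.16183411  0.078     ] [(np.float64(0.0500988542278761), np.float64(1.3108605732707357)), (np.float64(0.022488757563672447), np.float64(-0.2515902715487475))]
depth [[[ 0.50378436 -0.16149981  0.07832335]]]
```

View pics/w1.png

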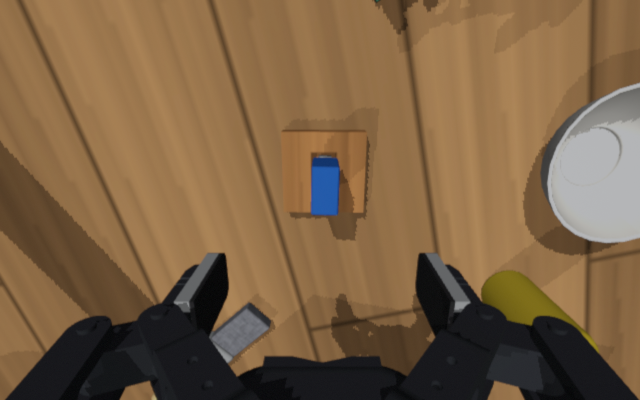

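The wrist view shows the head's bright top face at about (325,191) px, centred between the open fingers. The bowl and soap are well off to the right. I'll refine the head centre from the top face's depth points.

```bash
python3 - <<'E'
from h import *
d=load("pics/w1.pkl")
W=world(d,(295,140,360,230)).reshape(-1,3)
m=cv2.inRange(cv2.cvtColor(d["pixels"][140:230,295:360],cv2.COLOR_BGR2HSV),(100,120,60),(130,255,255)).ravel()>0
t=W[m&(W[:,2]>.0755)];print(len(t),t.mean(0),np.median(t[:,2]))
r=cv2.minAreaRect((t[:,:2]*1000).astype(np.float32));print(r)
plan([.5025,-.162,.042],-.24)
plan([r[0][0]/1000,r[0][1]/1000,.042],-.24)
E
```

```text
1302 [ 0.50364608 -0.16506365  0.07914806] 0.07816458795502909
((511.6477355957031, -135.60079956054688), (106.4093246459961, 22.963838577270508), 75.06179809570312)
yaw -0.24 delta_cm [15.84  0.19  0.38] dr [ 0.011 -0.001  0.001]
yaw 2.902 delta_cm [15.84  0.19  0.38] dr [-3.13e+00 -1.00e-03 -2.00e-03]
pos [ 0.5016 -0.1581  0.2004] yyaw -0.229 q [-0.44  0.22  1.66  0.    1.26 -0.21] F [-0.4  0.5 -0.8] M [-0.02 -0.05  0.02] w 0.0856 t 2.1
yaw -0.24 delta_cm [15.84  0.48 -2.4 ] dr [ 0.011 -0.001  0.001]
yaw 2.902 delta_cm [15.84  0.48 -2.4 ] dr [-3.13e+00 -1.00e-03 -2.00e-03]
pos [ 0.5016 -0.1581  0.2004] yyaw -0.229 q [-0.44  0.22  1.66  0.    1.26 -0.21] F [-0.4  0.5 -0.8] M [-0.02 -0.05  0.02] w 0.0856 t 2.1
```

```bash
python3 -m creep '{"delta_pos":[[2,0.3,0.5],[5,0.3,0.5],[9,0.3,0.5],[12,0.3,0.5],[14,0.3,0.5],[15.2,0.3,0.5],[15.8,0.3,0.5],[15.8,0.3,0.5]],"dr":[[0.01,0,0],[0.01,0,0],[0.01,0,0],[0.01,0,0],[0.01,0,0],[0.01,0,0],[0.01,0,0],[0.01,0,0]]}' 1 50
python3 -m creep '{"delta_pos":[[0,0,0],[0,0,0],[0,0,0],[0,0,0],[0,0,0],[0,0,0],[0,0,0],[0,0,0]],"dr":[[0,0,0],[0,0,0],[0,0,0],[0,0,0],[0,0,0],[0,0,0],[0,0,0],[0,0,0]]}' -1 50
```

```text
clock: 2.9
position: [0.5041, -0.1648, 0.0424]
ee_rot: [0.437, 0.556, 0.437, -0.556]
contact_force: [-1.6, -0.5, -0.1]
width: 0.0856
clock: 3.7
position: [0.5042, -0.1655, 0.0427]
ee_rot: [0.437, 0.556, 0.436, -0.556]
contact_force: [-0.4, 0.3, 6.3]
width: 0.0235
```

```bash
python3 -m creep '{"delta_pos":[[-0.5,0,0],[-1.5,0,0],[-3,0,0],[-5,0,0],[-7,0,0],[-9,0,0],[-10.5,0,0],[-11,0,0],[-11,0,0]],"dr":[[0,0,0],[0,0,0],[0,0,0],[0,0,0],[0,0,0],[0,0,0],[0,0,0],[0,0,0],[0,0,0]]}'
python3 - <<'E'
from h import *
plan([.555,.105,.155],.395)
E
```

```text
clock: 4.6
position: [0.5044, -0.1655, 0.153]
ee_rot: [0.437, 0.557, 0.436, -0.556]
contact_force: [-0.5, -0.3, -2.2]
width: 0.0231
yaw 0.395 delta_cm [ -0.21  -1.51 -27.48] dr [-0.635  0.001 -0.001]
yaw 3.537 delta_cm [ -0.21  -1.51 -27.48] dr [ 2.507e+00 -2.000e-03 -1.000e-03]
pos [ 0.5044 -0.1655  0.153 ] yyaw -0.24 q [-0.45  0.27  1.72  0.    1.15 -0.21] F [-0.5 -0.3 -2.2] M [-0.04  0.02  0.01] w 0.0231 t 4.6
```

```bash
python3 -m creep '{"delta_pos":[[-0.2,0,-2],[-0.2,0,-6],[-0.2,0,-10.5],[-0.2,0,-15],[-0.2,0,-19.5],[-0.2,0,-23.5],[-0.2,0,-26.5],[-0.2,0,-28.3],[-0.2,0,-28.5],[-0.2,0,-28.5]],"dr":[[-0.05,0,0],[-0.15,0,0],[-0.27,0,0],[-0.39,0,0],[-0.5,0,0],[-0.58,0,0],[-0.63,0,0],[-0.635,0,0],[-0.635,0,0],[-0.635,0,0]]}'
python3 - <<'E'
from h import *
from rig import manip
o=np.zeros((400,640,3),np.uint8)
for n in("wrist","scene","top"):
    d=manip.get_image(n);pickle.dump(d,open(f"pics/{n}2.pkl","wb"))
    if n=="wrist":W=d;cv2.imwrite("pics/w2.png",d["pixels"])
plan([.572,.111,.155],.395)
for c,a,r in blobs(W,(22,150,100),(34,255,255),(0,0,640,400),15): print(c,a,np.round(plane(W,c,.006),4))
E
```

```text
clock: 5.6
position: [0.571, 0.1114, 0.1532]
ee_rot: [0.588, 0.391, 0.589, -0.393]
contact_force: [-0.0, -0.6, -1.5]
width: 0.0231
yaw 0.395 delta_cm [-0.11  0.09 -0.04] dr [-0.001  0.     0.001]
yaw 3.537 delta_cm [-0.11  0.09 -0.04] dr [ 3.14e+00  2.00e-03 -0.00e+00]
pos [0.5713 0.1103 0.1539] yyaw 0.394 q [ 0.07  0.34  1.61 -0.    1.19 -0.32] F [ 0.6  0.1 -1.8] M [-0.   -0.08  0.03] w 0.0234 t 5.75
[284.53 179.95] 169 [0.541  0.0934 0.006 ]
[356.56 179.99] 180 [0.6023 0.1191 0.006 ]
```

View pics/w2.png

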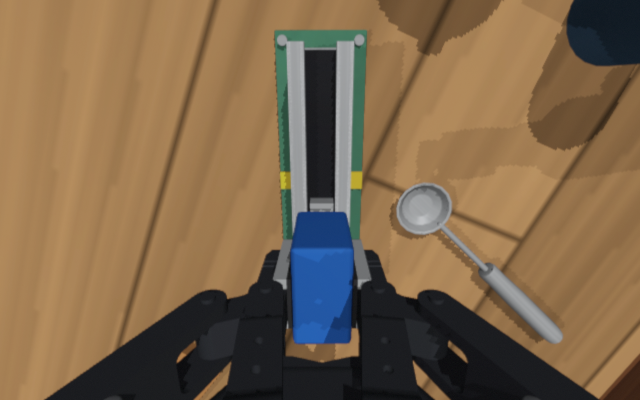

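The wrist view shows the slot running straight up the image (columns about 307–336) and the marks at row 180. The grey foot end shows at about (320,205), just ahead of the blue head. Next I'll measure slot edges, foot end and rail height from the wrist depth.

```bash
python3 - <<'E'
from h import *
d=load("pics/wrist2.pkl")
p,R,s=pose();P=np.array([.5712,.1108,.1536])
T=R.as_matrix()
loc=lambda X:(np.asarray(X)-P)@T*1000   # tool x(down),y(cross),z(along) mm from TCP
g=cv2.cvtColor(d["pixels"],cv2.COLOR_BGR2GRAY)
W=world(d,(0,0,640,400))
for r in(60,90,120,150,175,190): print(r,g[r,286:362:2].tolist())
# depth height of rail lips
for c in((299,344)):
    print("lip z",np.round(np.median(W[60:190,c-2:c+3,2],axis=1)[::20],4))
print("strip z",np.round(np.median(W[60:190,318:324,2],axis=1)[::20],4))
print("plate z",np.round(np.median(W[60:170,283:286,2],axis=1)[::20],4), "table z",np.median(W[60:190,200:240,2]))
for r in range(192,216,2): print(r,g[r,304:338:2].tolist(),np.round(loc(W[r,321]),1))
for X in((284.53,179.95),(356.56,179.99)): print("mark",loc(plane(d,X,.006)))
E
```

```text
60 [122, 172, 167, 160, 159, 161, 164, 171, 171, 99, 30, 27, 30, 29, 30, 32, 32, 33, 32, 33, 31, 34, 32, 24, 21, 106, 175, 166, 161, 160, 162, 164, 168, 173, 110, 94, 94, 93]
90 [69, 161, 169, 160, 158, 158, 162, 164, 172, 131, 33, 29, 29, 28, 30, 29, 32, 32, 32, 33, 32, 32, 33, 25, 23, 135, 177, 163, 158, 159, 161, 161, 175, 164, 95, 90, 90, 91]
120 [67, 96, 166, 160, 156, 156, 158, 159, 168, 166, 43, 26, 26, 27, 28, 28, 30, 30, 30, 31, 31, 31, 31, 23, 24, 163, 177, 160, 157, 157, 159, 164, 177, 130, 92, 93, 93, 93]
150 [66, 69, 158, 164, 156, 156, 155, 157, 163, 165, 76, 26, 26, 27, 25, 28, 30, 29, 29, 29, 29, 31, 29, 23, 37, 158, 173, 156, 157, 155, 157, 170, 175, 103, 92, 92, 92, 92]
175 [126, 126, 141, 161, 155, 154, 155, 155, 161, 169, 102, 27, 27, 27, 26, 27, 29, 30, 30, 30, 31, 29, 30, 20, 51, 163, 166, 155, 157, 155, 156, 170, 170, 160, 159, 160, 160, 160]
190 [78, 68, 83, 158, 157, 154, 155, 154, 156, 170, 114, 28, 26, 25, 26, 25, 28, 30, 29, 29, 30, 29, 28, 19, 54, 168, 166, 155, 157, 155, 158, 172, 137, 82, 93, 91, 82, 87]
lip z [0.0585 0.0588 0.0592 0.059  0.0592 0.0591 
[... 805 characters left out ...]
 136, 36, 140, 152, 153, 153, 153, 152, 153, 153, 153, 153, 153, 149, 80, 167] [ 26.2  -0.4 -16.5]
206 [162, 141, 36, 142, 155, 155, 155, 155, 154, 155, 155, 155, 156, 155, 141, 78, 169] [ 26.6  -0.4 -15.2]
208 [162, 138, 34, 121, 138, 137, 138, 138, 140, 138, 138, 139, 139, 140, 144, 76, 168] [ 25.8  -0.4 -14.3]
210 [162, 145, 37, 105, 123, 106, 105, 107, 138, 127, 121, 108, 109, 131, 139, 71, 167] [ 30.   -0.4 -11.5]
212 [74, 70, 53, 63, 69, 61, 62, 62, 69, 68, 68, 62, 62, 70, 68, 57, 75] [  2.9  -0.3 -21. ]
214 [55, 56, 54, 54, 55, 55, 54, 55, 54, 55, 55, 54, 55, 55, 55, 54, 55] [  0.6  -0.3 -20.8]
mark [147.64241358 -34.42865338   4.45524854]
mark [147.56183303  32.04078767   4.26222736]
```

```bash
python3 -m creep '{"delta_pos":[[0.7,-0.06,0.17],[2,-0.06,0.17],[3.5,-0.06,0.17],[4.7,-0.06,0.17],[5.3,-0.06,0.17],[5.5,-0.06,0.17],[5.5,-0.06,0.17],[5.5,-0.06,0.17]],"dr":[[0,0,0],[0,0,0],[0,0,0],[0,0,0],[0,0,0],[0,0,0],[0,0,0],[0,0,0]]}'
python3 - <<'E'
from h import *
from rig import manip
d=manip.get_image("wrist");pickle.dump(d,open("pics/wrist3.pkl","wb"));s=manip.get_image("scene");pickle.dump(s,open("pics/scene3.pkl","wb"))
plan([.572,.111,.09],.395)
o=np.zeros((600,800,3),np.uint8);o[:,:480]=cv2.resize(d["pixels"][120:270,260:380],(480,600),interpolation=cv2.INTER_CUBIC)
o[:400,480:]=cv2.resize(s["pixels"][120:220,320:400],(320,400),interpolation=cv2.INTER_CUBIC);cv2.imwrite("pics/c3.png",o)
p,R,_=pose();T=R.as_matrix();W=(world(d,(0,0,640,400))-p)@T*1000
g=cv2.cvtColor(d["pixels"],cv2.COLOR_BGR2GRAY)
for r in range(180,216,3): print(r,g[r,296:350:2].tolist(),np.round(W[r,321],1))
for c,a,r in blobs(d,(22,150,100),(34,255,255),(200,100,420,300),15): print(c,a,np.round((plane(d,c,.006)-p)@T*1000,1))
E
```

```text
clock: 6.55
position: [0.5724, 0.1097, 0.0998]
ee_rot: [0.589, 0.392, 0.588, -0.392]
contact_force: [-0.0, -0.4, -1.0]
width: 0.0234
yaw 0.395 delta_cm [ 1.    0.01 -0.13] dr [ 0.     0.    -0.001]
yaw 3.537 delta_cm [ 1.    0.01 -0.13] dr [-3.142e+00  2.000e-03  1.000e-03]
pos [0.5724 0.1097 0.1   ] yyaw 0.395 q [ 0.07  0.39  1.68  0.    1.07 -0.33] F [-0.7  0.2 -0.8] M [-0.02  0.07  0.02] w 0.023 t 6.65
180 [167, 165, 113, 28, 27, 26, 27, 25, 26, 29, 31, 31, 31, 30, 30, 31, 31, 30, 31, 22, 37, 169, 183, 166, 157, 159, 157] [ 52.   -0.5 -22.1]
183 [170, 163, 112, 28, 26, 28, 27, 26, 27, 29, 30, 31, 31, 31, 31, 30, 29, 31, 29, 19, 37, 173, 179, 168, 157, 159, 158] [ 53.   -0.5 -19.9]
186 [169, 161, 126, 29, 28, 27, 27, 26, 28, 28, 31, 30, 31, 30, 30, 30, 31, 30, 25, 18, 41, 170, 181, 166, 156, 159, 157] [ 52.1  -0.5 -18.2]
189 [172, 163, 122, 31, 27, 26, 26, 27, 26, 27, 29, 29, 31, 29, 31, 31, 31, 29, 30, 21, 46, 167, 178, 164, 156, 159, 157] [ 51.2  -0.5 -16.5]
192 [169, 164, 124, 31, 27, 26, 27, 27, 28, 30, 30, 31, 31, 31, 30, 29, 31, 30, 25, 18, 42, 158, 163, 155, 142, 144, 144] [
[... 427 characters left out ...]
, 141] [ 29.5  -0.4 -16.3]
204 [165, 156, 139, 35, 27, 26, 31, 142, 154, 155, 154, 155, 155, 155, 154, 155, 155, 155, 141, 48, 41, 150, 152, 143, 142, 143, 142] [ 25.2  -0.4 -16.1]
207 [164, 157, 155, 39, 27, 26, 30, 142, 155, 155, 155, 155, 155, 156, 156, 156, 156, 146, 139, 46, 44, 152, 157, 143, 142, 143, 142] [ 25.8  -0.4 -14.1]
210 [161, 156, 147, 41, 29, 27, 27, 98, 128, 106, 107, 107, 115, 136, 130, 109, 110, 110, 131, 37, 53, 150, 151, 142, 142, 144, 142] [ 29.8  -0.4 -10.8]
213 [153, 84, 59, 56, 55, 56, 55, 57, 56, 56, 56, 55, 57, 56, 56, 55, 56, 55, 56, 56, 56, 56, 57, 56, 64, 126, 141] [  0.6  -0.3 -20.6]
[274.73 196.16] 215 [ 93.9 -36.    2.7]
[363.29 195.64] 236 [94.  31.8  2.3]
```

View pics/c3.png

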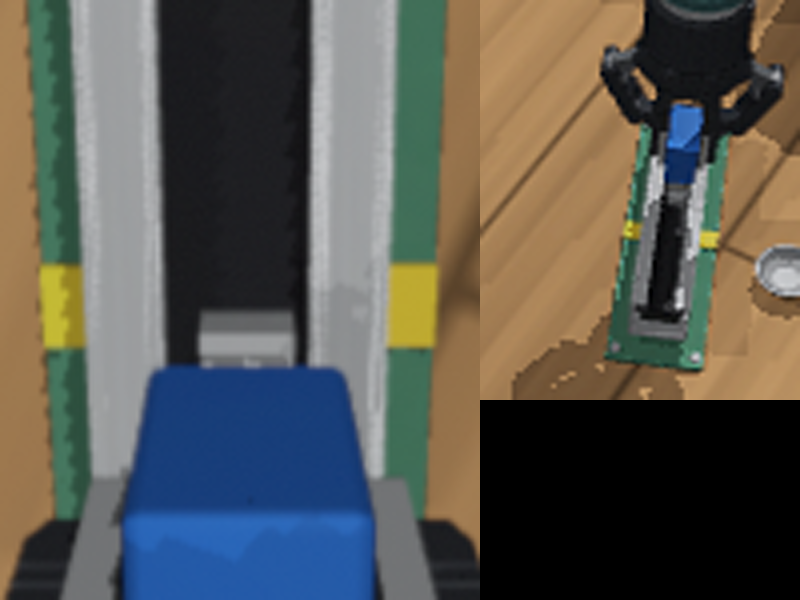

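The foot sits about 1.3 mm to the right of the slot centre (foot columns 309.5–333, slot 301–337). I'll shift it left and lower it in small steps, feeling for contact.

```bash
python3 -m creep '{"delta_pos":[[0,-0.07,0.03],[0,-0.13,0.05],[0.2,-0.13,0.05],[0.4,-0.13,0.05],[0.5,-0.13,0.05],[0.6,-0.13,0.05],[0.6,-0.13,0.05],[0.6,-0.13,0.05]],"dr":[[0,0,0],[0,0,0],[0,0,0],[0,0,0],[0,0,0],[0,0,0],[0,0,0],[0,0,0]]}'
python3 -m creep '{"delta_pos":[[0.05,0,0],[0.1,0,0],[0.15,0,0],[0.15,0,0]],"dr":[[0,0,0],[0,0,0],[0,0,0],[0,0,0]]}'
```

```text
clock: 7.45
position: [0.571, 0.1087, 0.0933]
ee_rot: [0.588, 0.392, 0.588, -0.392]
contact_force: [0.6, 0.7, -1.1]
width: 0.0231
clock: 7.85
position: [0.5709, 0.1087, 0.0917]
ee_rot: [0.588, 0.392, 0.588, -0.392]
contact_force: [-0.1, -0.3, -1.6]
width: 0.0234
```

```bash
python3 - <<'E'
from h import *
from rig import manip
d=manip.get_image("wrist")
g=cv2.cvtColor(d["pixels"],cv2.COLOR_BGR2GRAY)
for r in range(195,212,3): print(r,g[r,296:350:2].tolist())
plan([.572,.111,.09],.395)
E
```

```text
195 [158, 162, 162, 140, 38, 26, 28, 28, 27, 28, 26, 31, 31, 29, 28, 27, 26, 29, 28, 27, 19, 17, 40, 167, 154, 145, 142]
198 [158, 166, 163, 143, 37, 27, 25, 66, 82, 81, 82, 82, 84, 83, 83, 83, 84, 85, 81, 29, 20, 18, 40, 153, 153, 147, 142]
201 [157, 159, 161, 148, 40, 26, 27, 90, 101, 101, 100, 100, 101, 101, 100, 101, 101, 102, 98, 38, 28, 18, 38, 150, 155, 148, 142]
204 [157, 161, 161, 156, 42, 26, 31, 143, 155, 155, 155, 155, 155, 155, 155, 156, 156, 155, 145, 54, 20, 16, 40, 135, 157, 146, 142]
207 [158, 158, 163, 161, 41, 26, 25, 143, 156, 156, 156, 156, 156, 156, 156, 157, 157, 158, 154, 54, 16, 17, 46, 152, 158, 145, 142]
210 [158, 157, 159, 154, 44, 28, 23, 80, 107, 106, 107, 142, 132, 109, 108, 109, 117, 159, 154, 44, 22, 22, 51, 151, 168, 147, 143]
yaw 0.395 delta_cm [ 0.18  0.19 -0.17] dr [ 0. -0.  0.]
yaw 3.537 delta_cm [ 0.18  0.19 -0.17] dr [-3.142 -0.    -0.   ]
pos [0.5709 0.1087 0.0918] yyaw 0.395 q [ 0.07  0.39  1.7   0.    1.05 -0.33] F [ 0.1 -0.2 -1.5] M [-0.01  0.02 -0.02] w 0.0236 t 7.9
```

```bash
python3 -m creep '{"delta_pos":[[0.05,0.02,0],[0.1,0.02,0],[0.15,0.02,0],[0.2,0.02,0],[0.2,0.02,0]],"dr":[[0,0,0],[0,0,0],[0,0,0],[0,0,0],[0,0,0]]}'
python3 -m creep '{"delta_pos":[[0.1,0,0],[0.2,0,0],[0.3,0,0],[0.3,0,0]],"dr":[[0,0,0],[0,0,0],[0,0,0],[0,0,0]]}'
```

```text
clock: 8.4
position: [0.571, 0.1087, 0.0897]
ee_rot: [0.588, 0.392, 0.588, -0.392]
contact_force: [0.1, 0.5, -1.3]
width: 0.023
clock: 8.8
position: [0.571, 0.1088, 0.0866]
ee_rot: [0.588, 0.392, 0.589, -0.392]
contact_force: [-1.2, -0.5, -1.5]
width: 0.0232
```

```bash
python3 -m creep '{"delta_pos":[[0.1,0,0],[0.2,0,0],[0.3,0,0],[0.4,0,0],[0.4,0,0]],"dr":[[0,0,0],[0,0,0],[0,0,0],[0,0,0],[0,0,0]]}' - 70
python3 -m creep '{"delta_pos":[[0.1,0,0],[0.2,0,0],[0.2,0,0],[0.2,0,0]],"dr":[[0,0,0],[0,0,0],[0,0,0],[0,0,0]]}'
python3 -m creep '{"delta_pos":[[0.1,0,0],[0.2,0,0],[0.2,0,0],[0.2,0,0]],"dr":[[0,0,0],[0,0,0],[0,0,0],[0,0,0]]}'
```

```text
clock: 9.3
position: [0.5711, 0.1087, 0.0828]
ee_rot: [0.588, 0.392, 0.588, -0.392]
contact_force: [-0.5, -0.9, -1.4]
width: 0.0233
clock: 9.7
position: [0.5712, 0.1088, 0.0811]
ee_rot: [0.588, 0.392, 0.588, -0.392]
contact_force: [-0.7, 0.2, 3.1]
width: 0.0229
clock: 10.1
position: [0.5712, 0.1088, 0.0791]
ee_rot: [0.588, 0.392, 0.588, -0.392]
contact_force: [-1.5, -0.0, 4.9]
width: 0.0236
```

```bash
python3 -m creep '{"delta_pos":[[0.1,0,0],[0.2,0,0],[0.3,0,0],[0.3,0,0],[0.3,0,0]],"dr":[[0,0,0],[0,0,0],[0,0,0],[0,0,0],[0,0,0]]}'
python3 -m creep '{"delta_pos":[[0.05,0,0],[0.1,0,0],[0.1,0,0],[0.1,0,0],[0.1,0,0]],"dr":[[0,0,0],[0,0,0],[0,0,0],[0,0,0],[0,0,0]]}'
python3 -c "
from h import *
plan([.571,.109,.075],.395)"
```

```text
clock: 10.6
position: [0.5712, 0.1088, 0.0767]
ee_rot: [0.589, 0.392, 0.588, -0.392]
contact_force: [-2.4, -1.3, 8.8]
width: 0.0232
clock: 11.1
position: [0.5712, 0.1088, 0.0758]
ee_rot: [0.589, 0.392, 0.588, -0.392]
contact_force: [-2.9, -0.2, 8.7]
width: 0.0232
yaw 0.395 delta_cm [ 0.08 -0.01 -0.03] dr [ 0.     0.    -0.001]
yaw 3.537 delta_cm [ 0.08 -0.01 -0.03] dr [-3.142e+00  1.000e-03  0.000e+00]
pos [0.5712 0.1088 0.0758] yyaw 0.395 q [ 0.07  0.41  1.72  0.    1.01 -0.33] F [-2.9 -0.2  8.7] M [-0.07  0.5  -0.04] w 0.0232 t 11.1
```

```bash
python3 -m creep '{"delta_pos":[[0.05,-0.02,0],[0.08,-0.04,0],[0.08,-0.05,0],[0.08,-0.05,0],[0.08,-0.05,0]],"dr":[[0,0,0],[0,0,0],[0,0,0],[0,0,0],[0,0,0]]}'
python3 -m creep '{"delta_pos":[[0,0,0],[0,0,0],[0,0,0]],"dr":[[0.05,0,0],[0.1,0,0],[0.1,0,0]]}'
python3 -c "
from h import *
plan([.571,.109,.075],.395)"
```

```text
clock: 11.6
position: [0.5712, 0.1088, 0.0753]
ee_rot: [0.589, 0.393, 0.588, -0.392]
contact_force: [-2.4, 0.6, 10.6]
width: 0.0228
clock: 11.9
position: [0.5721, 0.1087, 0.0755]
ee_rot: [0.569, 0.422, 0.567, -0.42]
contact_force: [-1.6, -0.0, 10.0]
width: 0.0233
yaw 0.395 delta_cm [ 0.05 -0.1  -0.06] dr [-0.101  0.001 -0.004]
yaw 3.537 delta_cm [ 0.05 -0.1  -0.06] dr [ 3.041e+00 -6.000e-03 -1.000e-03]
pos [0.5721 0.1087 0.0755] yyaw 0.294 q [ 0.07  0.41  1.72  0.    1.01 -0.23] F [-1.6 -0.  10. ] M [-0.    0.24 -0.07] w 0.0233 t 11.9
```

```bash
python3 -m creep '{"delta_pos":[[0,0,0],[0,0,0],[0,0,0],[0,0,0],[0,0,0]],"dr":[[0.08,0,0],[0.16,0,0],[0.24,0,0],[0.3,0,0],[0.3,0,0]]}'
python3 -c "
from h import *
plan([.571,.109,.075],.395)"
```

```text
clock: 12.4
position: [0.5726, 0.1087, 0.0757]
ee_rot: [0.5, 0.503, 0.497, -0.5]
contact_force: [-0.1, -0.4, 10.0]
width: 0.0235
yaw 0.395 delta_cm [ 0.06 -0.16 -0.03] dr [-0.401  0.001 -0.005]
yaw 3.537 delta_cm [ 0.06 -0.16 -0.03] dr [ 2.741e+00 -7.000e-03 -1.000e-03]
pos [0.5726 0.1087 0.0757] yyaw -0.006 q [0.07 0.41 1.72 0.   1.01 0.07] F [-0.1 -0.4 10. ] M [-0.07  0.09 -0.01] w 0.0235 t 12.4
```

```bash
python3 -m creep '{"delta_pos":[[0,0,0],[0,0,0],[0,0,0],[0,0,0],[0,0,0],[0,0,0],[0,0,0]],"dr":[[0.08,0,0],[0.18,0,0],[0.28,0,0],[0.38,0,0],[0.48,0,0],[0.58,0,0],[0.6,0,0]]}'
python3 -m creep '{"delta_pos":[[0,0,0],[0,0,0],[0,0,0],[0,0,0],[0,0,0],[0,0,0],[0,0,0]],"dr":[[0.08,0,0],[0.18,0,0],[0.28,0,0],[0.38,0,0],[0.48,0,0],[0.57,0,0],[0.57,0,0]]}'
python3 -c "
from h import *
plan([.571,.109,.075],.395-np.pi/2)"
```

```text
clock: 13.1
position: [0.5725, 0.1086, 0.0756]
ee_rot: [0.328, 0.628, 0.327, -0.625]
contact_force: [-0.5, -1.7, 9.9]
width: 0.0232
clock: 13.8
position: [0.5724, 0.1085, 0.0756]
ee_rot: [0.139, 0.695, 0.138, -0.692]
contact_force: [-0.9, -0.8, 9.3]
width: 0.023
yaw -1.176 delta_cm [ 0.06 -0.1   0.11] dr [-0.001 -0.004 -0.002]
yaw 1.966 delta_cm [ 0.06 -0.1   0.11] dr [ 3.141e+00 -3.000e-03  6.000e-03]
pos [0.5724 0.1085 0.0756] yyaw -1.176 q [ 0.07  0.41  1.72 -0.    1.01  1.24] F [-0.9 -0.8  9.3] M [-0.15  0.18 -0.05] w 0.023 t 13.8
```

```bash
python3 -m creep '{"delta_pos":[[-0.05,0,0],[-0.1,0,0],[-0.15,0,0],[-0.2,0,0],[-0.25,0,0],[-0.25,0,0]],"dr":[[0,0,0],[0,0,0],[0,0,0],[0,0,0],[0,0,0],[0,0,0]]}'
python3 -m creep '{"delta_pos":[[-0.05,0,0],[-0.1,0,0],[-0.15,0,0],[-0.15,0,0],[-0.15,0,0]],"dr":[[0,0,0],[0,0,0],[0,0,0],[0,0,0],[0,0,0]]}'
python3 -m creep '{"delta_pos":[[-0.05,0,0],[-0.1,0,0],[-0.1,0,0],[-0.1,0,0]],"dr":[[0,0,0],[0,0,0],[0,0,0],[0,0,0]]}'
```

```text
clock: 14.4
position: [0.5723, 0.1084, 0.0776]
ee_rot: [0.139, 0.695, 0.139, -0.692]
contact_force: [-0.3, -0.8, 6.3]
width: 0.0231
clock: 14.9
position: [0.5721, 0.1084, 0.0786]
ee_rot: [0.139, 0.694, 0.139, -0.692]
contact_force: [1.3, -1.5, 6.5]
width: 0.0232
clock: 15.3
position: [0.572, 0.1084, 0.0795]
ee_rot: [0.139, 0.694, 0.139, -0.692]
contact_force: [2.5, -0.4, 5.8]
width: 0.0229
```

```bash
python3 -m creep '{"delta_pos":[[0,0,-0.02],[0,0,-0.05],[-0.05,0,-0.05],[-0.1,0,-0.05],[-0.1,0,-0.05]],"dr":[[0,0,0],[0,0,0],[0,0,0],[0,0,0],[0,0,0]]}'
python3 -c "
from h import *
plan([.572,.1085,.08],.395-np.pi/2)"
```

```text
clock: 15.8
position: [0.5715, 0.1087, 0.0801]
ee_rot: [0.139, 0.694, 0.139, -0.693]
contact_force: [3.2, -1.2, 4.2]
width: 0.023
yaw -1.176 delta_cm [ 0.01  0.04 -0.04] dr [ 0.001 -0.001 -0.   ]
yaw 1.966 delta_cm [ 0.01  0.04 -0.04] dr [-3.141e+00  0.000e+00 -1.000e-03]
pos [0.5715 0.1087 0.0801] yyaw -1.175 q [0.07 0.41 1.71 0.   1.02 1.24] F [ 3.2 -1.2  4.2] M [-0.24 -0.42  0.03] w 0.023 t 15.8
```

```bash
python3 -m creep '{"delta_pos":[[-0.05,0,0],[-0.08,0,0],[-0.08,0,0],[-0.08,0,0]],"dr":[[0,0,0],[0,0,0],[0,0,0],[0,0,0]]}'
python3 -m creep '{"delta_pos":[[-0.05,0,0],[-0.08,0,0],[-0.08,0,0],[-0.08,0,0]],"dr":[[0,0,0],[0,0,0],[0,0,0],[0,0,0]]}'
```

```text
clock: 16.2
position: [0.571, 0.1089, 0.0807]
ee_rot: [-0.139, -0.693, -0.139, 0.693]
contact_force: [3.5, -0.7, 3.4]
width: 0.0235
clock: 16.6
position: [0.571, 0.1089, 0.0809]
ee_rot: [-0.139, -0.693, -0.139, 0.694]
contact_force: [4.5, 0.1, -5.5]
width: 0.0233
```

The upward pull now meets the lips (force reversed to −5.5 N), so the grooves have caught. I'll ease off and release.

```bash
python3 -m creep '{"delta_pos":[[0.04,0,0],[0.07,0,0],[0.07,0,0]],"dr":[[0,0,0],[0,0,0],[0,0,0]]}'
python3 -m creep '{"delta_pos":[[0,0,0],[0,0,0],[0,0,0],[0,0,0],[0,0,0]],"dr":[[0,0,0],[0,0,0],[0,0,0],[0,0,0],[0,0,0]]}' 0.4
python3 - <<'E'
from h import *
from rig import manip
o=np.zeros((600,640,3),np.uint8)
d=manip.get_image("wrist");o[:400]=d["pixels"];s=manip.get_image("scene");o[400:,:320]=cv2.resize(s["pixels"][130:192,320:420],(320,200))
cv2.imwrite("pics/c4.png",o);plan([.572,.1085,.08],.395-np.pi/2)
E
```

```text
clock: 16.9
position: [0.571, 0.1089, 0.0808]
ee_rot: [-0.139, -0.693, -0.139, 0.693]
contact_force: [3.3, -0.3, -4.0]
width: 0.0233
clock: 17.4
position: [0.5708, 0.1088, 0.081]
ee_rot: [-0.139, -0.693, -0.139, 0.693]
contact_force: [1.0, -0.2, 0.3]
width: 0.06
yaw -1.176 delta_cm [ 0.1   0.07 -0.09] dr [0.001 0.    0.   ]
yaw 1.966 delta_cm [ 0.1   0.07 -0.09] dr [-3.141 -0.     0.   ]
pos [0.5709 0.1088 0.081 ] yyaw -1.175 q [0.07 0.41 1.71 0.   1.03 1.24] F [-0.3  0.2 -0.2] M [-0.02 -0.01 -0.01] w 0.0598 t 17.5
```

View pics/c4.png

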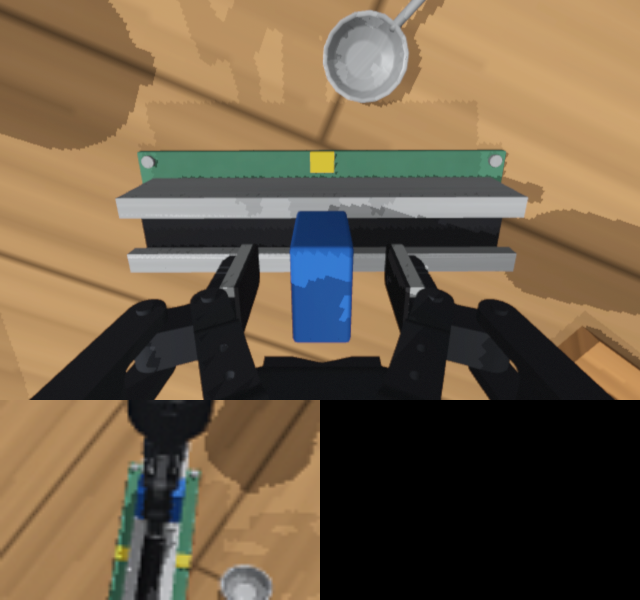

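The wrist view shows the post upright and crosswise, clear of both pads. The head is centred at column 322 and the yellow mark is also at 322, so it is level with the marks. I'll retreat straight up and check from the top.

```bash
python3 -m creep '{"delta_pos":[[-0.5,0,0],[-2,0,0],[-4.5,0,0],[-7.5,0,0],[-10,0,0],[-11.5,0,0],[-12,0,0],[-12,0,0]],"dr":[[0,0,0],[0,0,0],[0,0,0],[0,0,0],[0,0,0],[0,0,0],[0,0,0],[0,0,0]]}'
python3 - <<'E'
from h import *
from rig import manip
d=manip.get_image("wrist");s=manip.get_image("scene")
o=np.zeros((600,800,3),np.uint8);o[:400,:640]=d["pixels"];o[400:,:320]=cv2.resize(s["pixels"][130:192,320:420],(320,200))
cv2.imwrite("pics/c5.png",o);print(manip.get_state()["contact_force"])
W=world(d,(0,0,640,400));m=cv2.inRange(cv2.cvtColor(d["pixels"],cv2.COLOR_BGR2HSV),(100,120,60),(130,255,255))>0
z=W[m][:,2];zt=np.percentile(z[(z>.05)&(z<.15)],90);t=W[m&(abs(W[...,2]-zt)<.004)];print("head top z",zt,t.mean(0),"tri marks .572 .111")
r=cv2.minAreaRect(((t[:,:2]-t[:,:2].mean(0))*1000).astype(np.float32));print(r)
for c,a,r in blobs(d,(22,150,100),(34,255,255),(150,50,500,300),15): print(c,a,np.round(plane(d,c,.006),4))
E
```

```text
clock: 18.3
position: [0.5714, 0.1088, 0.2017]
ee_rot: [0.139, 0.694, 0.139, -0.693]
contact_force: [0.3, 0.6, -0.5]
width: 0.0597
[-0.86868155 -0.21480606  0.27509914]
head top z 0.11683959497666367 [0.57330623 0.10815046 0.1160146 ] tri marks .572 .111
((-0.8606147766113281, -0.4670906066894531), (42.8070068359375, 23.679685592651367), 23.426002502441406)
[321.33 136.54] 219 [0.5996 0.1187 0.006 ]
```

View pics/c5.png

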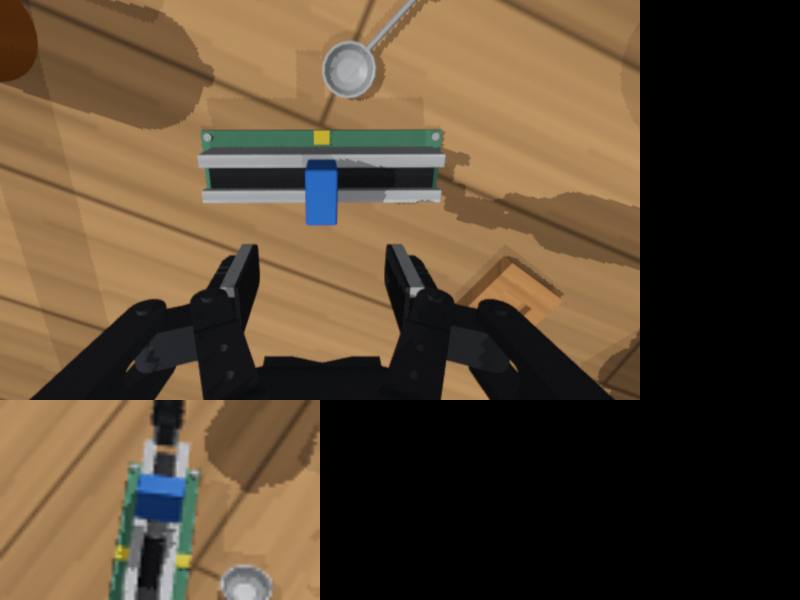

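Head top measures z=0.116, which is what locked should give (0.059 − 0.013 + 0.070). The head's long axis is at 23.4°, against 22.6° for exactly crosswise. The post and mark line up at column 321, and nothing touches the robot.

```bash
python3 -c "
from rig import manip
print(manip.sign_off())"
```

```text
the job is handed in; nothing more can be done
None
```

The post is standing locked crosswise in the rail, level with the yellow marks, and released; I handed the job in at about 18.5 s of the 48 s.

**What I did:** I lifted the post out of the block and lowered its foot through the slot. I pressed it about 7 mm into the spring, gave it a quarter turn, and let the spring lift it. A light upward pull met the lips, so the grooves had caught. I then let go and drew the gripper up about 12 cm.

**Last checks:**
- **Height:** the head top is at z ≈ 0.116 m, as expected for a locked post with the rail top measured at about 0.059 m.
- **Angle:** the head lies within about 1° of exactly crosswise.
- **Position along the rail:** the head and the visible yellow mark share image column 321–322.
- **Forces:** the wrist force read about zero after release. The highest reading at the end of a move was about 11 N, roughly 12 N on the rail including the post's weight and under the 25 N limit. I did not record the force within moves.
- **Other things:** nothing near the rail looked displaced in the last pictures. I did not check every dish or take a last full overview.

**Disagreements:** the cameras placed the marks up to about 4 mm apart along the rail. I went between them, and the close view afterwards showed the post aligned. A small unexplained sideways force of 3–4.5 N built up while the post was lifting; it went away on release.

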